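# Open the spring board clamp with its key and hold it at the tab

### The arm

A 6-joint arm with a two-finger parallel gripper is mounted at the origin on the work surface. World frame = base frame: x ahead of the robot, y to its left, z up, the work surface at z = 0. Lengths are in m, angles in rad, forces in N, time in s.
With the tool pointing down it reaches from about 0.225 to 0.875 m from the base axis. Payload 3.4 kg.
Tool frame: the origin (TCP) lies between the finger pads; the fingertips stand 11 mm ahead of it and the grasp point (between the pads) lies 8 mm behind it; z points along the fingers, y is the line along which they close (so a half turn about z gives the same grasp; the last joint's range is limited). The gripper opens to 85 mm and grips with 20 to 120 N. Pads are 22 mm wide; open, the fingers measure 114 mm over their backs; the gripper's body (76 mm by 85 mm) begins 54 mm behind the grasp point. The pads swing forward as they close: fully open they stand 13 mm farther back than shut.
Start: joints at [-1.234, 0.276, 1.505, -0, 1.361, -0.121], TCP at [0.254, -0.516, 0.242] pointing down, gripper open.
Joint ranges: [-2.89, 2.89], [-0.75, 2.08], [0.22, 2.7], [-1.18, 4.32], [0.11, 2.71], [-2.7, 2.7]. Speed limits (rad/s): [2.57, 2.57, 3.14, 3.14, 3.14, 3.14].

### API

Orientations are given as a unit quaternion [w, x, y, z].
In Python, from rig import manip, imaging gives the robot as it stands. The module is installed in compiled form; this text tells all that it offers.
- The arm moves only by the tool jog_arm, never from a script. Its argument "deltas" is one flat list of numbers, 7 for each row, row after row: the turn, a rotation vector about the world's x, y, z in degrees, then the shift along the world's x, y, z in mm, then the opening, from 0 (shut) to 1 (fully open). In form: [ax, ay, az, tx, ty, tz, gripper, ax, ay, az, tx, ty, tz, gripper, ...]. A call has 1 to 20 rows; each row is the pose to reach, as a shift and turn from the pose commanded when the call began; what a row does not reach only later rows make up. A row lasts 1/10 s, in which the tool goes at most 50 mm and 8.59 degrees, less where a joint would pass 70% of its speed; a pose out of reach is approached as far as the arm can. A call with a gripper value outside its range is refused whole. The fingers move at their own pace and stop on an object; "grip_force" is the grip in N (left out, the last holds). Time passes only in rows, so rows that repeat a pose let the fingers close. It gives the time, the measured TCP pose, the force, the opening and the grip force at its end, in the units of the state.
- manip.get_state(): the state, without advancing time (a new reading comes with each control period).
- imaging.get_image(name): name is "side" or "top" or "wrist"; returns the picture (400x640x3 uint8, blue, green, red); there is no depth.
- imaging.calibration(name): a dict with "mtx" (3x3 intrinsics, pixels), "dist" ([k1, k2, p1, p2, k3] as OpenCV has them; the pictures are not rectified), "cam_to_world" (4x4, takes a point from camera to world coordinates). Camera axes: x right, y down, z forward; pixel columns grow to the right and rows downward; lengths in m; the calibration is good to about 2 mm. A picture is of the moment at which its call begins: read the wrist's pose just before it. calibration takes no time and is no camera call; for the wrist camera it gives the pose at the moment of the call.
- manip.sign_off(): hands the job in; it is judged then, once.
The state is a dict: "clock": time; "qpos": joint angles; "qd": joint speeds; "effort": joint torques, N m; "position": TCP position; "ee_rot": TCP orientation; "contact_force": force on the tool from outside, world axes, zero at the start; "moment": the same for the moment, N m; "width": finger opening in m; "gripper_force": force on a finger pad.
Only numpy, scipy, OpenCV 4.12 (cv2) and the standard library are available. Lean on these libraries where they do the work, as an engineer would, in place of code of your own. Each camera call takes 0.05 s, during which the arm holds its last target. There are 200 camera calls.

### The job

Take the T-handled key out of its rest, drop it fully into the keyhole on top of the board clamp's sliding jaw and give it a quarter turn to lock it there. Then, by the key, pull the jaw out against its spring until its pointer is level with the index tab on the edge rail, and finish holding it there by the key, not letting go, so that a colleague can lay in the next board. Move nothing else on the bench, not the tab either.

Things in the scene. Friction and masses are not known exactly. Their poses are not given: they have to be found in the camera images.
- key_grip (a point): The T-handled key, about 150 g, upright in its rest at the start; this point is the centre of its black cross-bar, 60 x 14 x 20 mm (long x wide x high). x along the bar, z up. Below the bar: 16 mm of bare 16 mm stem, a flange (diameter 32, 4 thick), 8 mm more stem, then a steel lug 32 x 8 x 7 mm (long x wide x high) parallel to the bar. Same after a half turn.
- key_flange (a point): Centre of the underside of the key's flange: 30 mm below key_grip, 15 mm above the lug's foot; same axes. It lies on the rest's top at the start and on the jaw's top when the key is fully down.
- rest: Grey plastic block, 60 x 44 x 30 mm (x, y, z), fixed; origin at the centre of its underside. The key's lug and stem stand in a 36 x 20 mm slot (long in x, 20 mm deep) in its top, 2 mm or more to spare, so the bar is parallel to the rest's x. Lift the key straight up 20 mm or more to clear it.
- clamp: Aluminium board clamp, fixed: base 290 x 110 x 12 mm, fixed jaw 46 mm high at its +x end, end bar 30 mm high at its -x end, edge rail 8 mm wide, 38 mm high along its +y side. Origin at the underside, on the centre line, 130 mm from the -x end and 160 mm from the +x end. The sliding jaw is pulled out towards the clamp's -x, away from the fixed jaw.
- keyhole (a point): Middle of the keyhole in the sliding jaw's top (60 x 60 mm, 42 mm above the bench); moves with the jaw, axes as the clamp's. Slot 36 (x) x 12 (y) mm widened to 20 for 15 mm at the middle, plate 6 mm, hollow below. The key enters with its bar along x, about 1.5 mm spare each side; fully down it turns freely either way, no stops. Locked: bar along y, within 20 degrees. Play then: 2 mm up, 2 to 3 mm sideways.
- jaw (a joint): Travel of the sliding jaw (m): 0 closed, grows as it is pulled to the clamp's -x, stop at 0.080. A spring draws it back to 0: 3.6 N at 0, 120 N/m more as it opens (about 10 N at 0.055).
- pointer_tip (a point): Tip of the flat dark steel pointer (18 mm wide wedge) on the jaw's +y side, at the jaw's top face; 46.5 mm beside the keyhole, level with it in x. Moves with the jaw.
- tab_tip (a point): Tip of the index tab, a dark steel wedge 18 mm wide with a brass thumb screw on the edge rail, pointing to the jaw (clamp -y); tab top 43, screw top 49 mm above the bench; axes as the clamp's. It lies 30 to 55 mm further to -x than the closed jaw's pointer. Level means both tips have the same x in the clamp's frame. The pointer passes it freely; the tab stays where it is.
- flux_jar: Bystander: amber jar, diameter 48, 65 mm high; origin under it.
- solder_reel: Bystander: metal reel, diameter 54, 46 mm high; origin under it.
- driver: Bystander: screwdriver 170 mm long, lying along its x; origin beneath its middle.
- tip_tin: Bystander: round open tin, diameter 64, 35 mm high; origin under it.
- board: Bystander: green circuit board 120 x 90 mm waiting on a white foam pad (18 mm high); origin under it.
- component_box: Bystander: clear box 70 x 50 x 30 mm; origin under it.
Mind the look-alikes: they are no part of the job. Leave any green or turquoise look-alike of the part that bears key_grip alone.

How it is judged:
On the way, in this order (a step that is already met when the one before it is completed fails the run):
1. the key is fully down in the keyhole, its bar along the slot, the jaw still closed (less than 15 mm out) (horizontal distance between key_flange and keyhole below 0.006 m and z of key_flange in the frame of keyhole between -0.003 and 0.004 m and angle between key_grip's own z axis and vertical below 0.15 rad and angle between the x axis of key_grip and the x axis of clamp, either way round below 0.35 rad and value of joint jaw below 0.015 m), for 0.1 s.
2. the key is turned across the slot (within 23 degrees), still fully down, before the jaw is pulled (less than 20 mm out) (horizontal distance between key_flange and keyhole below 0.006 m and z of key_flange in the frame of keyhole between -0.003 and 0.004 m and angle between key_grip's own z axis and vertical below 0.15 rad and angle between the x axis of key_grip and the y axis of clamp, either way round below 0.4 rad and value of joint jaw below 0.02 m), for 0.1 s.
At the end, for the whole second after the job is handed in: Key fully down (within 4 mm), centred within 6 mm, upright, its bar across the slot within 23 degrees; pointer within 5 mm of the tab along the slide, still; the fingers hold the key (over 2 N), it pulls the jaw (over 4 N), and the arm itself does not bear on the jaw (under 3 N) (horizontal distance between key_flange and keyhole below 0.006 m and z of key_flange in the frame of keyhole between -0.003 and 0.004 m and angle between key_grip's own z axis and vertical below 0.15 rad and angle between the x axis of key_grip and the y axis of clamp, either way round below 0.4 rad and x of pointer_tip in the frame of tab_tip between -0.005 and 0.005 m and velocity of joint jaw between -0.01 and 0.01 m/s and contact force between the fingers and key above 2 N and contact force between key and jaw above 4 N and contact force between each of the arm, the fingers and jaw below 3 N); the arm keeps its last pose, push and grip.
It fails at once if a bystander is moved by more than 20 mm (distance of any of flux_jar, solder_reel, driver, tip_tin, board, component_box from where it was at the start of the episode above 0.02 m).
It fails at once if the index tab is moved by more than 3 mm (distance of tab_tip from where it was at the start of the episode above 0.003 m).
It fails at once if the jaw is pushed or pulled by the gripper itself instead of by the key (more than 8 N) (contact force between any of the fingers, the arm and jaw above 8 N).
It also fails if it takes over 48 s, if anything falls off the work surface, if the arm or the gripper's body presses on something with over 40 N, if the wrist force passes 120 N, or if a joint passes its speed limit or range.

## Working session

There is one attempt and no reset: what is moved stays moved. The work goes in short steps, Python scripts to look and compute and a tool call to move; the robot and the scene stay as the last step left them, time stands still between calls to the robot, and variables do not carry over. Pictures are saved under pics/ and viewed, at most 10 in all, crops included, and the job is handed in when it is done.

Besides the shell and the picture viewer there is one more tool, called after ">>>" in YAML: its name, and indented under it one key for each argument. jog_arm: Moves the arm, as the interface text tells. Its arguments: {"type":"object","properties":{"deltas":{"type":"array"},"grip_force":{"type":"number"}},"required":["deltas"]}

```bash
mkdir -p pics
cat > h.py <<'E'
import cv2, numpy as np, json
from rig import manip, imaging
def snap(name,fn):
    im=imaging.get_image(name); cv2.imwrite('pics/'+fn,im); return im
def ray(name,px,cal=None):
    c=cal or imaging.calibration(name)
    u=cv2.undistortPoints(np.array([[px]],float),np.array(c['mtx'],float),np.array(c['dist'],float))[0,0]
    T=np.array(c['cam_to_world']); return T[:3,3],T[:3,:3]@np.array([u[0],u[1],1])
def at(name,px,z,cal=None):
    o,d=ray(name,px,cal); return o+d*(z-o[2])/d[2]
E
python3 - <<'E'
from h import *
a=snap('top','top0.png');b=snap('side','side0.png')
s=manip.get_state();print(s['clock'],s['position'],s['contact_force'],s['width'])
for n in('top','side','wrist'):
    c=imaging.calibration(n);print(n,np.round(c['cam_to_world'],3).tolist(),np.round(c['mtx'],1).tolist())
E
```

```text
0.1 [ 0.25399127 -0.51536469  0.24151057] [0.22139988 1.30942257 0.06953544] 0.08507230305024056
top [[-0.016, -0.997, 0.07, 0.446], [-1.0, 0.017, 0.01, 0.04], [-0.011, -0.07, -0.997, 1.559], [0.0, 0.0, 0.0, 1.0]] [[486.2, 0.0, 318.4], [0.0, 486.2, 202.3], [0.0, 0.0, 1.0]]
side [[0.972, -0.185, 0.146, 0.391], [-0.236, -0.73, 0.642, -0.667], [-0.013, -0.658, -0.753, 0.912], [0.0, 0.0, 0.0, 1.0]] [[464.6, 0.0, 311.8], [0.0, 464.6, 199.8], [0.0, 0.0, 1.0]]
wrist [[0.442, -0.865, -0.236, 0.315], [-0.897, -0.427, -0.115, -0.486], [-0.001, 0.263, -0.965, 0.373], [0.0, 0.0, 0.0, 1.0]] [[325.3, 0.0, 317.6], [0.0, 325.3, 195.6], [0.0, 0.0, 1.0]]
```

View pics/top0.png

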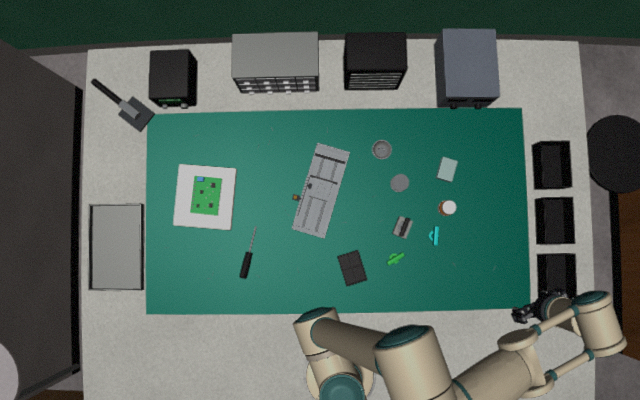

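View pics/side0.png

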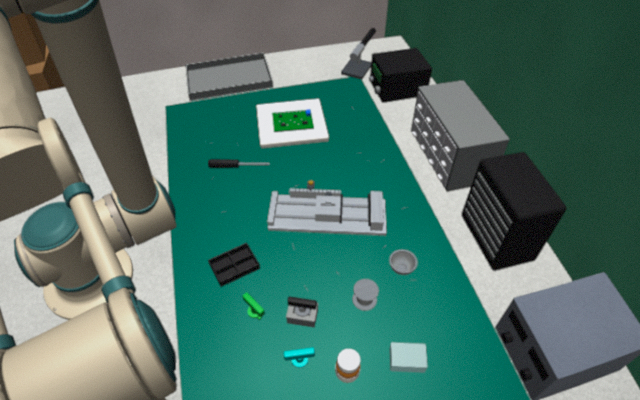

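Both pictures show the scene. The candidates for the key are:
- black bar on the grey rest: top (402,227), side (302,303)
- green look-alike: top (396,258)
- turquoise look-alike: top (435,236)
- black tray: top (351,267)

By the description, it is the black bar on the grey rest. The clamp is at top (321,190), with the tab's brass screw at (296,197). I'll check these in one close crop.

Run:
```python
from h import *
a=cv2.imread('pics/top0.png');b=cv2.imread('pics/side0.png')
def cr(im,x,y,w,h,W,H): return cv2.resize(im[y:y+h,x:x+w],(W,H),interpolation=cv2.INTER_CUBIC)
o=np.zeros((600,800,3),np.uint8)
o[:300,:300]=cr(a,382,207,40,40,300,300)      # 7.5x
o[300:,:300]=cr(b,277,278,50,50,300,300)      # 6x
o[:330,300:]=cr(a,270,138,100,66,500,330)[:, :]  # 5x
o[330:,300:]=cr(b,262,178,125,67,500,270)  # 4x
cv2.imwrite('pics/c1.png',o)
```

```text
(no output)
```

View pics/c1.png

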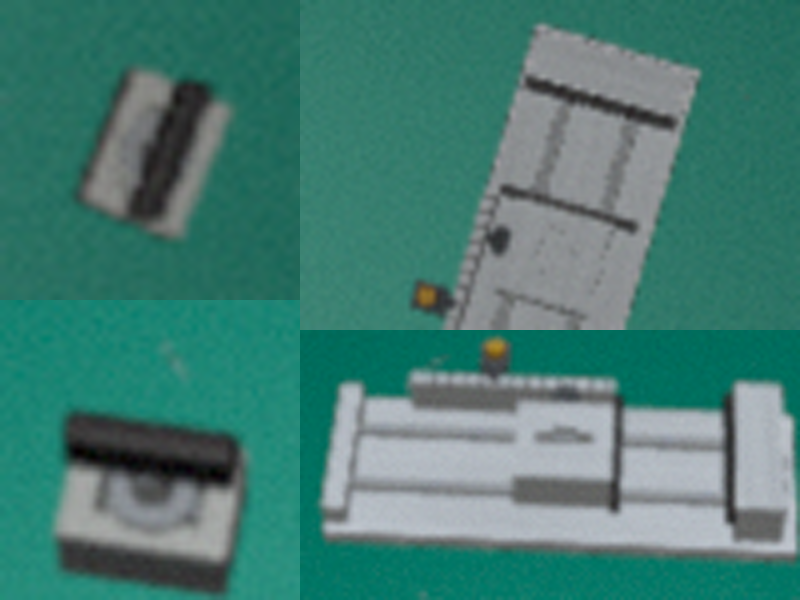

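The crop confirms the black bar on the grey rest: bar ends at top px (408,218.3) and (401.7,235.3). The keyhole is at side px (328,204), the pointer tip at top px (310,185.6) and the tab tip at (301,198).

Run:
```python
from h import *
T=lambda x,y,z:at('top',(x,y),z)
P=lambda s,p:print(s,np.round(p*1000,1))
e1=T(382+195/7.5,207+87/7.5,.07);e2=T(382+148/7.5,207+212/7.5,.07)
P('bar',(e1+e2)/2);P('d',e1-e2)
S=lambda X,Y,z:at('side',(277+X/6,278+(Y-300)/6),z)
s1=S(68,425,.068);s2=S(241,447,.068);P('sidebar',(s1+s2)/2);P('d',s1-s2)
C=lambda X,Y,z:at('top',(270+(X-300)/5,138+Y/5),z)
P('fix jaw corners L',C(538,25,.046));P('R',C(698,72,.046))
P('darkjaw L',C(502,190,.042));P('R',C(637,228,.042))
P('jaw back R',C(590,318,.042))
P('pointer',C(487,237,.042));P('pointer base',C(511,243,.042));P('tabtip',C(456,302,.043)); P('screw',C(427,296,.049))
Q=lambda X,Y,z:at('side',(262+(X-300)/4,178+(Y-330)*67/270),z)
P('kh side',Q(564,435,.042));P('ends',Q(535,433,.042));P('',Q(592,438,.042));P('screw',Q(495,342,.049))
P('jaw front far',Q(618,397,.042));P('near',Q(615,478,.042));P('back far',Q(517,399,.042));P('back near',Q(513,478,.042))
P('keyhole top',C(572,257,.042))
s=manip.get_state();print(s['ee_rot'])
```

```text
bar [ 469.9 -208.9   70. ]
d [ 50.7 -20.7   0. ]
sidebar [ 472.4 -208.4   68. ]
d [-55.2  22.4   0. ]
fix jaw corners L [739.1  54.9  46. ]
R [707.4 -45.3  46. ]
darkjaw L [635.2  79.2  42. ]
R [609.8  -5.2  42. ]
jaw back R [553.7  25.3  42. ]
pointer [605.7  89.   42. ]
pointer base [601.7  74.   42. ]
tabtip [565. 109.  43.]
screw [568.6 126.7  49. ]
kh side [595.3  51.3  42. ]
ends [578.4  57.2  42. ]
 [611.4  44.7  42. ]
screw [571.  131.5  49. ]
jaw front far [636.2  73.1  42. ]
near [616.4  10.8  42. ]
back far [574.4  87.1  42. ]
back near [556.6  26.   42. ]
keyhole top [592.2  35.9  42. ]
[-8.35466554e-04  9.73917419e-01  2.26901203e-01 -7.92587701e-05]
```

>>> jog_arm:
  deltas: [0,0,-10,54,77,0,0.6,0,0,-24,109,154,-20,0.6,0,0,-36,163,230,-50,0.6,0,0,-48,217,307,-82,0.6,0,0,-48,217,307,-82,0.6,0,0,-48,217,307,-82,0.6,0,0,-48,217,307,-82,0.6,0,0,-48,217,307,-82,0.6,0,0,-48,217,307,-82,0.6,0,0,-48,217,307,-82,0.6,0,0,-48,217,307,-82,0.6,0,0,-48,217,307,-82,0.6,0,0,-48,217,307,-82,0.6,0,0,-48,217,307,-82,0.6]

```text
clock: 1.5
position: [0.4708, -0.2099, 0.1606]
ee_rot: [0.0, 0.982, -0.19, 0.0]
contact_force: [-0.1, -0.3, -0.0]
width: 0.0512
gripper_force: 0.0
```

Run:
```python
from h import *
import pickle
s=manip.get_state();print(s['clock'],s['position'],s['ee_rot'],s['qpos'],s['contact_force'])
pickle.dump(imaging.calibration('wrist'),open('w1.pkl','wb'))
im=snap('wrist','w1.png');print(np.round(imaging.calibration('wrist')['cam_to_world'],3).tolist())
```

```text
1.5 [ 0.47076618 -0.20987083  0.1606178 ] [ 1.98059399e-04  9.81830631e-01 -1.89759115e-01  2.27602022e-04] [-5.54272665e-01  2.48174327e-01  1.76003376e+00 -2.30198736e-04
  1.13281830e+00  1.39845485e+00] [-0.0672157  -0.34756605 -0.02457474]
[[-0.372, -0.896, -0.244, 0.534], [-0.928, 0.359, 0.097, -0.234], [0.0, 0.262, -0.965, 0.292], [0.0, 0.0, 0.0, 1.0]]
```

View pics/w1.png

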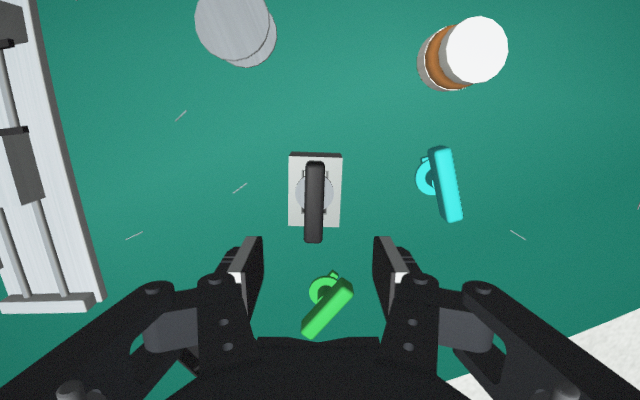

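Run:
```python
from h import *
import pickle
c=pickle.load(open('w1.pkl','rb'));im=cv2.imread('pics/w1.png')
g=im[150:250,285:345].max(2)
m=(g<75).astype(np.uint8)
n,l,st,ce=cv2.connectedComponentsWithStats(m);k=1+st[1:,4].argmax();print(st[k],ce[k])
for r in range(8,96,8):
    xs=np.where(l[r]==k)[0];print(150+r,285+xs.min() if len(xs) else None,285+xs.max() if len(xs) else None)
P=lambda s,x,y,z:print(s,np.round(at('w',(x,y),z,c)*1000,1))
for q in [(289,154),(341,154),(340,227),(289,226)]:P('rest',*q,.03)
for q in [(306,242),(323,242),(307,163),(323,163),(306,172),(323,172)]:P('bar',*q,.07)
```

```text
[ 18  11  22  82 955] [29.8052356  57.09633508]
158 None None
166 306 324
174 306 324
182 305 323
190 305 323
198 305 323
206 305 323
214 305 322
222 305 322
230 304 322
238 304 321
rest [ 508.4 -199.8   30. ]
rest [ 492.8 -238.7   30. ]
rest [ 434.5 -215.7   30. ]
rest [ 451.6 -175.5   30. ]
bar [ 448.  -191.2   70. ]
bar [ 443.3 -202.8   70. ]
bar [ 501.9 -214.2   70. ]
bar [ 497.8 -224.4   70. ]
bar [ 496.3 -211.2   70. ]
bar [ 492.  -222.1   70. ]
```

The wrist view confirms it: bar centre about (472,-208) with its axis at -22.3°, and rest centre (471.8,-207.4). The tool's yaw already matches.

>>> jog_arm:
  deltas: [0,0,0,1,1,-25,0.6,0,0,0,1,1,-50,0.6,0,0,0,1,1,-70,0.6,0,0,0,1,1,-85,0.6,0,0,0,1,1,-95,0.6,0,0,0,1,1,-99,0.6,0,0,0,1,1,-99,0.3,0,0,0,1,1,-99,0.1,0,0,0,1,1,-99,0,0,0,0,1,1,-99,0,0,0,0,1,1,-99,0,0,0,0,1,1,-99,0,0,0,0,1,1,-99,0,0,0,0,1,1,-99,0]
  grip_force: 60

```text
clock: 2.95
position: [0.4728, -0.2082, 0.0623]
ee_rot: [0.0, 0.982, -0.189, 0.001]
contact_force: [0.2, -0.0, 7.0]
width: 0.0127
gripper_force: 60.2
```

>>> jog_arm:
  deltas: [0,0,0,0,0,12,0,0,0,0,0,0,30,0,0,0,0,0,0,55,0,0,0,0,0,0,80,0,0,0,2,12,26,99,0,0,0,4.5,31,65,99,0,0,0,4.5,49,103,99,0,0,0,4.5,68,142,99,0,0,0,4.5,86,180,99,0,0,0,4.5,105,219,99,0,0,0,4.5,117,245,99,0,0,0,4.5,123,258,99,0,0,0,4.5,123,258,99,0,0,0,4.5,123,258,99,0,0,0,4.5,123,258,99,0,0,0,4.5,123,258,99,0]

```text
clock: 4.55
position: [0.5946, 0.0487, 0.1604]
ee_rot: [0.0, 0.989, -0.151, -0.0]
contact_force: [0.1, 0.4, -1.1]
width: 0.013
gripper_force: 59.4
```

Run:
```python
from h import *
import pickle
s=manip.get_state();print(s['clock'],s['position'],s['ee_rot'],s['qpos'],s['contact_force'],s['width'])
pickle.dump(imaging.calibration('wrist'),open('w2.pkl','wb'))
im=snap('wrist','w2.png');cv2.imwrite('pics/w2c.png',cv2.resize(im[20:320,120:520],(800,600),interpolation=cv2.INTER_CUBIC))
```

```text
4.55 [0.59460994 0.04871923 0.1604189 ] [ 2.96091393e-04  9.88529018e-01 -1.51030644e-01 -1.93197771e-04] [-3.45132300e-02  3.63082710e-01  1.58566100e+00 -5.84111456e-04
  1.19330194e+00  1.83972012e+00] [ 0.07934909  0.40715561 -1.1445158 ] 0.012976512968656099
```

View pics/w2c.png

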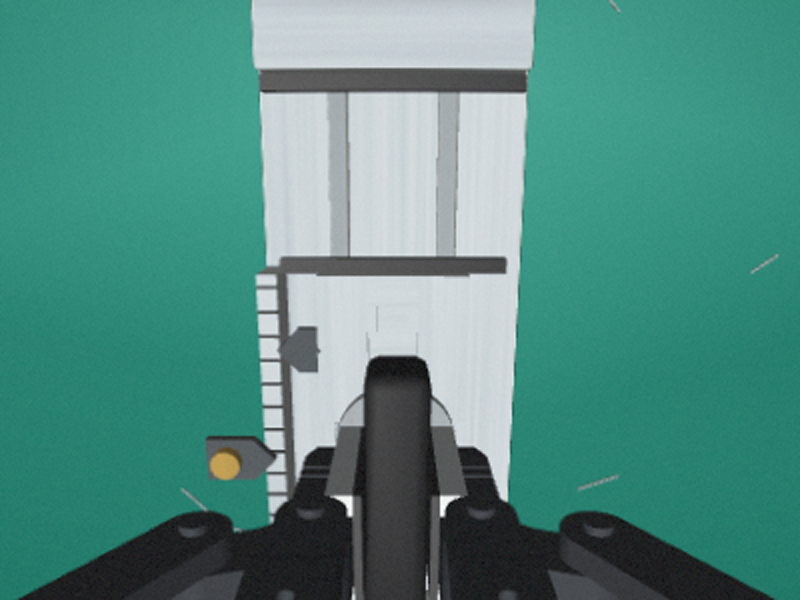

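The key is held upright. The slot's far end shows at crop (397,306), the widening edge at (393,332), the pointer tip at (280,350) and the tab tip at (275,457).

Run:
```python
from h import *
import pickle
c=pickle.load(open('w2.pkl','rb'))
im=cv2.imread('pics/w2.png')
cv2.imwrite('pics/w2d.png',cv2.convertScaleAbs(cv2.resize(im[140:220,270:370],(800,640),interpolation=cv2.INTER_CUBIC)[:600],alpha=1.8,beta=-180))
def W(x,y,z): return at('w',(120+x/2,20+y/2),z,c)*1000
P=lambda s,x,y,z:print(s,np.round(W(x,y,z),1))
P('fix L',253,68,.046);P('fix R',534,68,.046)
P('jawfront L',280,258,.042);P('R',506,258,.042)
P('slotend',397,306,.042);P('widen',393,332,.042)
P('ptr',280,350,.042);P('tab',275,457,.043)
P('rail far',258,272,.038);P('rail near',265,470,.038)
P('rod a',328,93,.012); P('base R',526,92,.012);P('base R2',510,460,.012)
P('barL top',369,370,.072+.09+.008);P('R',428,370,.17);
for r in(380,420,460,500,540):
    row=im[20+r//2,120:520].max(1)
```

```text
fix L [709.8  65.7  46. ]
fix R [680.  -29.4  46. ]
jawfront L [642.9  80.1  42. ]
R [617.   -2.7  42. ]
slotend [611.5  42.8  42. ]
widen [602.   47.5  42. ]
ptr [608.5  92.6  42. ]
tab [566.  110.2  43. ]
rail far [640.1  91.   38. ]
rail near [559.7 118.   38. ]
rod a [698.3  45.   12. ]
base R [674.9 -32.   12. ]
base R2 [520.   15.8  12. ]
barL top [625.5  44.7 170. ]
R [622.1  33.7 170. ]
```

View pics/w2d.png

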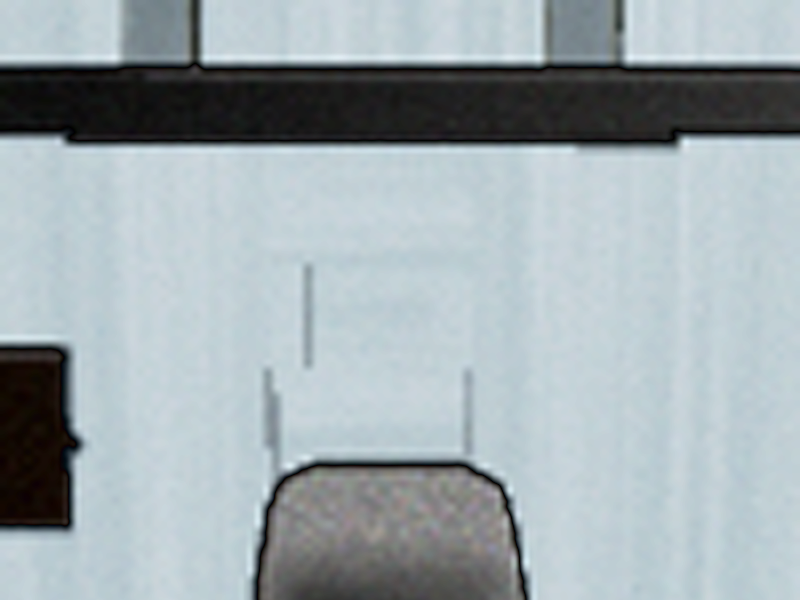

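Run:
```python
from h import *
import pickle
c=pickle.load(open('w2.pkl','rb'))
W=lambda x,y,z:at('w',(270+x/8,140+y/8),z,c)*1000
t=np.radians(-17.5);ex=np.array([np.cos(t),np.sin(t),0]);ey=np.array([-ex[1],ex[0],0])
o=np.array([594.6,48.7,0])
for n,p in dict(wl=W(268,368,.042),wr=W(469,368,.042),mid=W(368.5,368,.042),end=W(368,262,.042),slotL=W(308,300,.042),barend=W(393,463,.168),barL=W(260,560,.168),barR=W(522,560,.168)).items():
    print(n,np.round(p,1),'rel tcp x,y',round((p-o)@ex,1),round((p-o)@ey,1))
for n,p in dict(ptr=(608.5,92.6,0),tab=(566,110.2,0)).items():
    p=np.array(p);print(n,(p-o)@ex,(p-o)@ey)
```

```text
wl [605.1  57.2  42. ] rel tcp x,y 7.5 11.3
wr [599.2  38.3  42. ] rel tcp x,y 7.5 -8.5
mid [602.1  47.8  42. ] rel tcp x,y 7.5 1.4
end [612.3  44.6  42. ] rel tcp x,y 18.1 1.5
slotL [610.4  51.4  42. ] rel tcp x,y 14.3 7.3
barend [626.   38.5 168. ] rel tcp x,y 33.1 -0.2
barL [623.2  46.3 168. ] rel tcp x,y 28.0 6.4
barR [619.3  33.9 168. ] rel tcp x,y 28.1 -6.7
ptr 0.05568101716274591 46.047984750956545
tab -45.769711460912106 50.053406605193736
```

The slot middle lies within about 1.5 mm of the TCP in x and y, and the tab is 45.8 mm out from the pointer. I'll lower the key with a small correction.

>>> jog_arm:
  deltas: [0,0,0,1.5,0.8,-20,0,0,0,0,1.5,0.8,-40,0,0,0,0,1.5,0.8,-55,0,0,0,0,1.5,0.8,-63,0,0,0,0,1.5,0.8,-67,0,0,0,0,1.5,0.8,-70,0,0,0,0,1.5,0.8,-72,0,0,0,0,1.5,0.8,-74,0,0,0,0,1.5,0.8,-76,0,0,0,0,1.5,0.8,-76,0,0,0,0,1.5,0.8,-76,0]

```text
clock: 5.7
position: [0.5967, 0.051, 0.0845]
ee_rot: [0.0, 0.989, -0.15, 0.0]
contact_force: [0.2, 0.0, -1.8]
width: 0.0126
gripper_force: 59.4
```

>>> jog_arm:
  deltas: [0,0,0,0,0,-2,0,0,0,0,0,0,-4,0,0,0,0,0,0,-6,0,0,0,0,0,0,-8,0,0,0,0,0,0,-9,0,0,0,0,0,0,-9,0,0,0,0,0,0,-9,0]

```text
clock: 6.4
position: [0.5967, 0.051, 0.0753]
ee_rot: [0.0, 0.989, -0.15, -0.0]
contact_force: [-0.1, 0.2, -2.0]
width: 0.0127
gripper_force: 59.4
```

>>> jog_arm:
  deltas: [0,0,0,0,0,-1,0,0,0,0,0,0,-1.5,0,0,0,0,0,0,-1.5,0,0,0,0,0,0,-1.5,0]

```text
clock: 6.8
position: [0.5968, 0.051, 0.0743]
ee_rot: [0.0, 0.989, -0.15, 0.0]
contact_force: [-0.1, -0.0, 2.6]
width: 0.0128
gripper_force: 59.9
```

Seated at z 0.0743 as predicted, with light contact. Now the quarter turn.

>>> jog_arm:
  deltas: [0,0,7,0,0,0.5,0,0,0,15,0,0,0.5,0,0,0,23,0,0,0.5,0,0,0,31,0,0,0.5,0,0,0,39,0,0.5,0.5,0,0,0,47,0,0.5,0.5,0,0,0,55,0,0.5,0.5,0,0,0,63,-0.5,1,0.5,0,0,0,71,-0.5,1,0.5,0,0,0,79,-0.5,1,0.5,0,0,0,86,-0.5,1,0.5,0,0,0,90,-0.5,1,0.5,0,0,0,90,-0.5,1,0.5,0,0,0,90,-0.5,1,0.5,0,0,0,90,-0.5,1,0.5,0]

```text
clock: 8.3
position: [0.5963, 0.052, 0.0743]
ee_rot: [0.0, 0.806, 0.593, 0.0]
contact_force: [0.8, 0.2, -0.3]
width: 0.0131
gripper_force: 59.6
```

Run:
```python
from h import *
import pickle
s=manip.get_state();print(s['clock'],s['position'],s['ee_rot'],s['moment'],s['contact_force'],s['width'])
a=snap('side','s3.png');w=snap('wrist','w3.png')
o=np.zeros((600,800,3),np.uint8)
o[:300]=cv2.resize(a[170:245,237:437],(800,300),interpolation=cv2.INTER_CUBIC)
o[300:,:480]=cv2.resize(w,(480,300))
cv2.imwrite('pics/c3.png',o)
```

```text
8.3 [0.59634148 0.05200807 0.07430567] [1.39549112e-04 8.05566485e-01 5.92505339e-01 2.05576261e-04] [ 0.03051908 -0.10124016 -0.0391292 ] [ 0.79678795  0.18543225 -0.27555785] 0.013097733991081422
```

View pics/c3.png

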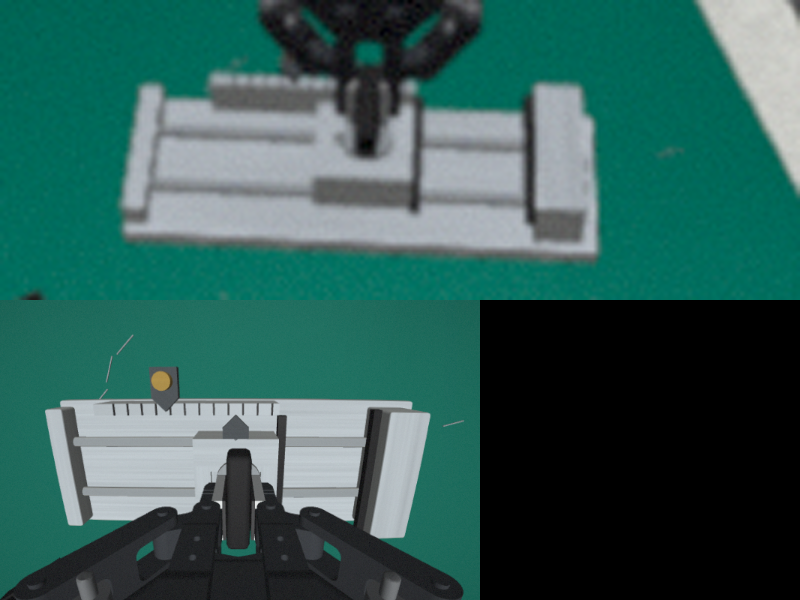

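The key sits across the slot with the jaw still closed. The wrist view shows the pointer at about (315,153) px and the tab tip at about (221,148). Now pulling along clamp -x.

>>> jog_arm:
  deltas: [0,0,0,-2.9,0.9,0,0,0,0,0,-6.7,2.1,0,0,0,0,0,-11.4,3.6,0,0,0,0,0,-16.2,5.1,0,0,0,0,0,-21,6.6,0,0,0,0,0,-25.8,8.1,0,0,0,0,0,-30.5,9.6,0,0,0,0,0,-35.3,11.1,0,0,0,0,0,-40,12.6,0,0,0,0,0,-43,13.5,0,0,0,0,0,-44,13.8,0,0,0,0,0,-44,13.8,0,0,0,0,0,-44,13.8,0,0,0,0,0,-44,13.8,0]

```text
invalid input
```

Run:
```python
from h import *
import pickle
s=manip.get_state();print(s['clock'],s['position'],s['ee_rot'],s['moment'],s['contact_force'],s['width'])
pickle.dump(imaging.calibration('wrist'),open('w4.pkl','wb'))
w=snap('wrist','w4.png')
cv2.imwrite('pics/c4.png',cv2.resize(w[100:300,190:440],(750,600),interpolation=cv2.INTER_CUBIC))
```

```text
8.4 [0.59627313 0.05198326 0.07435058] [1.11892900e-04 8.05447321e-01 5.92667340e-01 1.54982125e-04] [ 0.05130617 -0.13825292 -0.01736769] [0.01127413 0.0678578  0.29302852] 0.012754925773286564
```

View pics/c4.png

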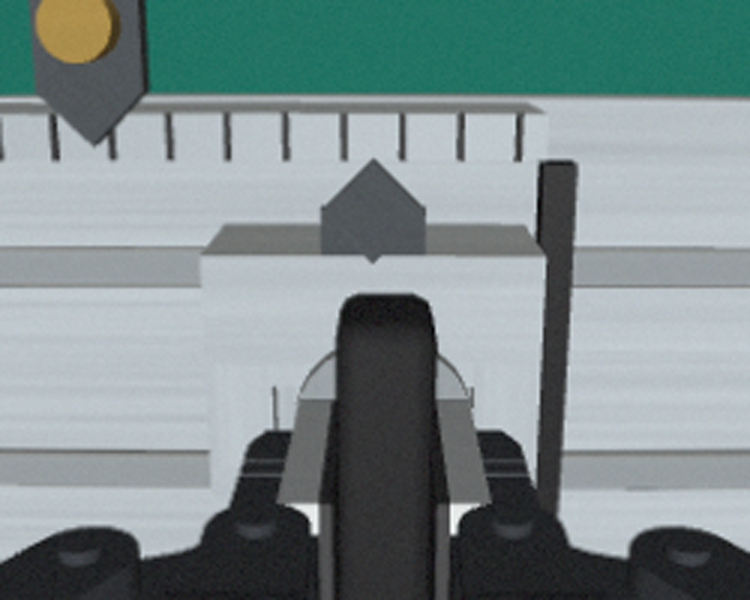

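The last row was one number short. Before the pull, the picture shows the pointer tip at crop (373,160) and the tab tip at (95,145).

>>> jog_arm:
  deltas: [0,0,0,-2.9,0.9,0,0,0,0,0,-6.7,2.1,0,0,0,0,0,-11.4,3.6,0,0,0,0,0,-16.2,5.1,0,0,0,0,0,-21,6.6,0,0,0,0,0,-25.8,8.1,0,0,0,0,0,-30.5,9.6,0,0,0,0,0,-35.3,11.1,0,0,0,0,0,-40,12.6,0,0,0,0,0,-43,13.5,0,0,0,0,0,-44,13.8,0,0,0,0,0,-44,13.8,0,0,0,0,0,-44,13.8,0,0,0,0,0,-44,13.8,0,0]

```text
clock: 9.85
position: [0.5553, 0.0652, 0.0749]
ee_rot: [0.003, 0.805, 0.593, 0.003]
contact_force: [7.3, -2.5, -5.5]
width: 0.0124
gripper_force: 58.9
```

Run:
```python
from h import *
import pickle
c0=pickle.load(open('w4.pkl','rb'))
t=np.radians(-17.5);ex=np.array([np.cos(t),np.sin(t),0])
p=at('w',(190+373/3,100+160/3),.042,c0);q=at('w',(190+95/3,100+145/3),.043,c0);print('before',p,q,(p-q)@ex*1000)
s=manip.get_state();print(s['clock'],s['position'],s['ee_rot'],s['moment'],s['contact_force'],s['width'])
pickle.dump(imaging.calibration('wrist'),open('w5.pkl','wb'))
w=snap('wrist','w5.png')
cv2.imwrite('pics/c5.png',cv2.resize(w[100:300,190:440],(750,600),interpolation=cv2.INTER_CUBIC))
```

```text
before [0.60897314 0.09440361 0.042     ] [0.5654689  0.11086408 0.043     ] 46.44048240459247
9.85 [0.5553413  0.06516473 0.07487492] [0.00273886 0.80513044 0.5930855  0.0026588 ] [-0.37754546 -1.46342646  0.05234836] [ 7.34389366 -2.46217791 -5.54792363] 0.012449722931469776
```

View pics/c5.png

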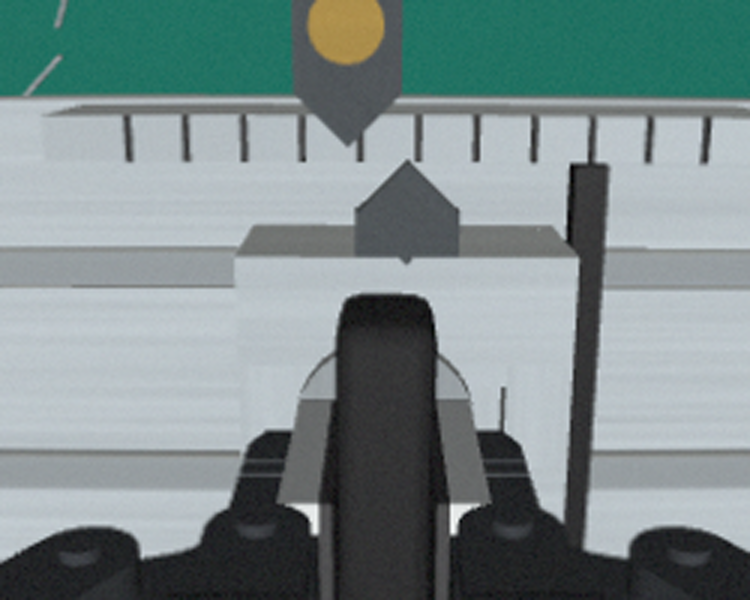

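The jaw is out about 36.6 mm and follows the key. The pointer is at crop (407,160) and the tab at (348,145), so about 9.8 mm remains. The flange sits about 3 mm off the keyhole centre, within limits.

>>> jog_arm:
  deltas: [0,0,0,-2,0.6,-0.3,0,0,0,0,-4,1.3,-0.5,0,0,0,0,-6,1.9,-0.5,0,0,0,0,-8,2.5,-0.5,0,0,0,0,-9.3,2.9,-0.5,0,0,0,0,-9.8,3.1,-0.5,0,0,0,0,-9.8,3.1,-0.5,0,0,0,0,-9.8,3.1,-0.5,0,0,0,0,-9.8,3.1,-0.5,0,0,0,0,-9.8,3.1,-0.5,0]

```text
clock: 10.9
position: [0.5468, 0.0679, 0.0748]
ee_rot: [0.004, 0.805, 0.593, 0.004]
contact_force: [8.5, -2.7, -4.3]
width: 0.0125
gripper_force: 59.0
```

Run:
```python
from h import *
s=manip.get_state();print(s['clock'],s['position'],s['ee_rot'],s['moment'],s['contact_force'],s['width'])
w=snap('wrist','w6.png')
cv2.imwrite('pics/c6.png',cv2.resize(w[100:300,190:440],(750,600),interpolation=cv2.INTER_CUBIC))
```

```text
10.9 [0.54677376 0.06793077 0.07482676] [0.0037476  0.80504438 0.5931924  0.00350504] [-0.5426273  -1.75611795 -0.0026633 ] [ 8.52902245 -2.66989044 -4.3403631 ] 0.01247725444744355
```

View pics/c6.png

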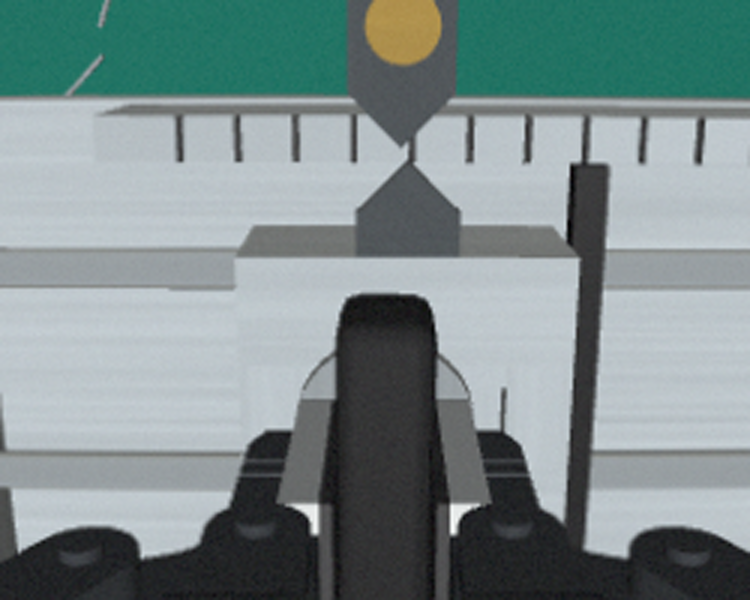

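The pointer is at crop (408,162) and the tab at (403,146), which leaves about 0.8 mm. One last touch and settle.

>>> jog_arm:
  deltas: [0,0,0,-0.5,0.1,0,0,0,0,0,-0.9,0.3,0,0,0,0,0,-0.9,0.3,0,0,0,0,0,-0.9,0.3,0,0,0,0,0,-0.9,0.3,0,0,0,0,0,-0.9,0.3,0,0]

```text
clock: 11.55
position: [0.5461, 0.0682, 0.0749]
ee_rot: [0.004, 0.805, 0.593, 0.004]
contact_force: [8.5, -2.9, -4.7]
width: 0.0125
gripper_force: 59.1
```

```bash
python3 -c "
from h import *
s=manip.get_state();print(s['position'],s['contact_force'],s['gripper_force'])
print(manip.sign_off())"
```

```text
[0.5460596 0.0681826 0.0748749] [ 8.47584525 -2.87974694 -4.72882509] 59.05517891049385
the job is handed in; nothing more can be done
None
```

I handed the job in at 11.6 s with the key locked across the jaw and the gripper still holding it; the pointer is level with the tab to within about 1 mm by my measurement, and the sign-off gave no verdict.

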